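Four clicks on the sharpener's angle dial

TASK

The knife sharpener on the stall table needs a new edge angle: push the wing of its big click dial round by fingertip, clockwise seen from above, exactly four clicks on from where it stands now, and leave it resting in that fourth click. Do not pinch the wing; leave the small knob, the sharpener's loose stone and the other things on the table as they are, and finish with the hand clear.

Things in the scene. Friction and masses are not known exactly. Their poses are not given: they have to be found in the camera images.
- sharpener: grey bench knife sharpener, fixed. Housing spans x -75 to +135 mm, y -80 to +200 mm of its origin (on the dial's axis, at table level); flat top at 90 mm; black guide block with three knife slots, 131 mm high, at y +126 to +192 mm. Ten white ticks, one per click, surround the dial.
- dial_axis (a point): point on the dial's upright axis, 117 mm above the table (half-way up the wing), fixed in the sharpener. The dial clicks every 24 degrees, at the ticks. At the start it rests in one of the first four of its ten clicks; end stops lie at the first and the tenth, so four clicks clockwise are always free.
- dial: aluminium click dial: flat disc of 112 mm diameter, top 104 mm above the table, hub of 26 mm diameter (top at 110 mm), and one black upright wing on it, running radially from 18 to 52 mm from the axis, 14 mm thick, its top 130 mm above the table with a white line. Origin on the axis at 92 mm, x along the wing.
- wing_tip (a point): point inside the dial's wing, 45 mm out from the axis, 117 mm above the table: shows which way the wing points. Turning takes up to 0.17 N m (about 5 N at 36 mm from the axis). Past half-way to the next click the dial snaps on into it by itself; released before half-way, it springs back.
- knob_edge (a point): edge of the small plain black round knob (30 mm diameter, top at 107 mm) on the housing beside the dial, its axis 48 mm to the front (-x) and 98 mm to +y of the dial's axis; to be left alone.
- stick_stone: reddish stick stone 24 x 100 x 14 mm lying loose on the sharpener's top, behind the dial (its centre about 110 mm to the sharpener's +x). Origin at its underside.
- petty_knife: small knife lying in front of the sharpener, 260 mm long overall, light handle. Origin where handle and blade meet, blade along +x.
- long_knife: long knife lying on the table, 330 mm overall, dark handle. Origin where handle and blade meet, blade along +x.
- whetstone: grey whetstone 210 x 70 x 25 mm on the table. Origin at its underside.
- oil_bottle: small amber oil bottle, 48 mm diameter, 100 mm tall, by the sharpener's right side. Origin at its underside.
- tin: low steel tin, 56 mm diameter, 45 mm tall. Origin at its underside.
- wood_block: wooden block 120 x 60 x 35 mm. Origin at its underside.

How it is judged:
By the outcome, as a careful person would: the job done as asked, in the order asked, and still so for the second after the job is handed in, with the robot touching nothing.
It also fails if it takes over 58 s, if anything falls off the work surface, if the arm or the gripper's body presses on something with over 40 N, if the wrist force passes 120 N, or if a joint passes its speed limit or range.

ROBOT

A 6-joint arm with a two-finger parallel gripper is mounted at the origin on the work surface. World frame = base frame: x ahead of the robot, y to its left, z up, the work surface at z = 0. Lengths are in m, angles in degrees, forces in N, time in s.
With the tool pointing down it reaches from about 0.375 to 0.9 m from the base axis. Payload 3.1 kg.
Tool frame: the origin (TCP) lies on the centre line of the jaws, within the pads' length; the fingertips stand 8 mm ahead of it and the grasp point (between the pads) lies 11 mm behind it; z points along the fingers, y is the direction in which the jaws open and shut (so a half turn about z gives the same grasp; the last joint's range is limited). The gripper opens to 87 mm and grips with 3 to 60 N. Pads are 19 mm wide; open, the fingers measure 117 mm over their backs; the gripper's body (75 mm by 190 mm) begins 51 mm behind the grasp point.
Start: joints at [63.34, 30.224, 82.088, -0, 67.689, -10.227], TCP at [0.177, 0.599, 0.231] pointing down, gripper open.
Joint ranges: [-176.69, 176.69], [-43.24, 126.21], [12.49, 139.97], [-82, 262], [0, 151.66], [-163.58, 163.58]. Speed limits (degrees/s): [159.86, 159.86, 180, 180, 180, 180].

INTERFACE

Orientations are given as a 3x3 rotation matrix whose columns are the frame's x, y, z axes.
In Python, from rig import * gives the robot as it stands. The module is installed in compiled form; this text tells all that it offers.
- The arm moves only by the tool arm_command, never from a script. Its argument "commands" is a list of rows, each an object with "translation": the shift along the tool's x, y, z scaled (see below), a list of three; "dr": the turn, a rotation vector about the tool's x, y, z scaled (see below), a list of three; "jaw": the closure, from 0 (fully open) to 1 (shut). In form: [{"translation": [x, y, z], "dr": [ax, ay, az], "jaw": jaw}, ...]. A call has 1 to 12 rows; each row shifts and turns the commanded pose from where the row before left it, along the tool's axes as they then stand; what a row does not reach is not made up. The controller multiplies each number of a shift by 25 mm and each number of a turn by 6 degrees. A row lasts 1/12 s, in which the tool goes at most 41.7 mm and 7.16 degrees, less where a joint would pass 70% of its speed; a pose out of reach is approached as far as the arm can. A call with a number of a shift or a turn outside -1 to 1 is refused whole. A call with a gripper value outside its range is refused whole. The fingers move at their own pace and stop on an object; the grip force is fixed at half the most. Time passes only in rows, so rows that do not move let the fingers close. It gives the time, the measured TCP pose, the force and the opening at its end, in the units of the state.
- read_state(): the state, without advancing time (a new reading comes with each control period).
- capture(name): name is "scene" or "side" or "wrist"; returns (picture, depth): 420x560x3 uint8, red, green, blue; 420x560 float32, m along the optical axis (not along the pixel's ray), 0 where there is no reading.
- camera_model(name): a dict with "intrinsics" (3x3 intrinsics, pixels), "pose" (4x4, takes a point from camera to world coordinates); the wrist camera has in their place "mount" (4x4, takes a point from camera to tool coordinates, whose origin is the TCP and whose axes are the flange's). Camera axes: x right, y down, z forward; pixel columns grow to the right and rows downward; lengths in m; the calibration is good to about 2 mm. A picture is of the moment at which its call begins: read the wrist's pose just before it. camera_model takes no time and is no camera call.
- hand_in(): hands the job in, once; it reports no verdict.
The state is a dict: "time_s": time; "joint_positions": joint angles; "qvel": joint speeds; "tau": joint torques, N m; "position": TCP position; "tcp_rot": TCP orientation; "force": force on the tool from outside, world axes, zero at the start; "moment": the same for the moment, N m; "opening": opening from 0.0 (shut) to 1.0 (fully open).
Only numpy, scipy, OpenCV 4.12 (cv2) and the standard library are available. Lean on these libraries where they do the work, as an engineer would, in place of code of your own. Each camera call takes 0.05 s, during which the arm holds its last target.

## Working session

There is one attempt and no reset: what is moved stays moved. The work goes in short steps, Python scripts to look and compute and a tool call to move; the robot and the scene stay as the last step left them, time stands still between calls to the robot, and variables do not carry over. Pictures are saved under pics/ and viewed, and the job is handed in when it is done.

Besides the shell and the picture viewer there is one more tool, called as name(argument=value, ...) on one line, values as JSON. arm_command: Moves the arm, as the interface text tells. Its arguments: {"type":"object","properties":{"commands":{"type":"array"}},"required":["commands"]}

```bash
mkdir -p pics; python3 - <<'E'
from rig import *
import cv2
s=read_state();print(s)
for n in("scene","side","wrist"):
    p,d=capture(n);cv2.imwrite(f"pics/{n}0.png",p[:,:,::-1]);import numpy as np;np.save(f"pics/{n}0.npy",d)
    print(n,camera_model(n))
E
```

```text
{'time_s': 0.0, 'joint_positions': array([ 6.33405594e+01,  3.02789400e+01,  8.21563063e+01, -4.69954339e-04,
        6.76882707e+01, -1.02286922e+01]), 'qvel': array([-0.04323183, -0.03226463,  0.09103085,  0.02696077, -0.1544738 ,
       -0.11171233]), 'tau': array([ 2.44456078e-04, -4.40045571e+01, -1.76590705e+01,  6.32399297e-02,
        5.83546737e-02, -1.67130252e-04]), 'position': array([0.17644952, 0.59883413, 0.22957233]), 'tcp_rot': array([[-9.59163018e-01,  2.82852227e-01, -9.60486158e-04],
       [ 2.82853609e-01,  9.59161150e-01, -1.92999869e-03],
       [ 3.75356579e-04, -2.12286034e-03, -9.99997676e-01]]), 'force': array([ 0.09029257, -0.66080514,  0.6879526 ]), 'moment': array([-0.05481558, -0.0438794 , -0.00757765]), 'opening': 0.998374566754404}
scene {'intrinsics': array([[540.0214548 ,   0.        , 282.76676078],
       [  0.        , 540.0214548 , 211.50676754],
       [  0.        ,   0.        ,   1.        ]]), 'pose': array([[-0.51036642,  0.69621361, -0.50478978,  1.34136738],
       [ 0.85988287,  0.42086202, -0.28892319,  0.44147918],
       [ 0.01129459
[... 360 characters left out ...]
74042693, -0.44464093,  0.50404603, -0.7331922 ],
       [-0.00915183, -0.74317689, -0.6690324 ,  1.07229913],
       [ 0.        ,  0.        ,  0.        ,  1.        ]])}
wrist {'intrinsics': array([[335.00277991,   0.        , 282.25605008],
       [  0.        , 335.00277991, 212.72995314],
       [  0.        ,   0.        ,   1.        ]]), 'mount': array([[-3.71055800e-04, -9.67860581e-01, -2.51487092e-01,
         6.89319480e-02],
       [ 9.99999930e-01, -3.68943196e-04, -5.55503603e-05,
        -1.72051582e-04],
       [-3.90194475e-05, -2.51487096e-01,  9.67860651e-01,
        -1.53848914e-01],
       [ 0.00000000e+00,  0.00000000e+00,  0.00000000e+00,
         1.00000000e+00]])}
```

View pics/scene0.png

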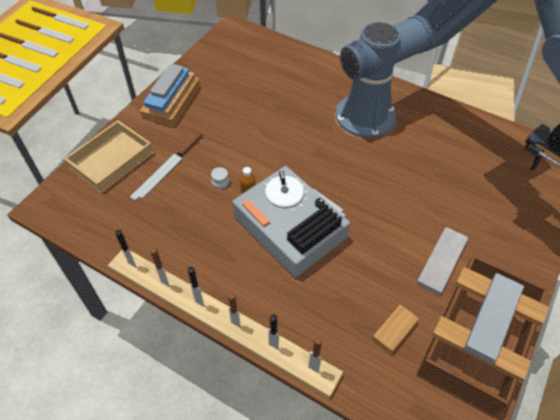

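View pics/side0.png

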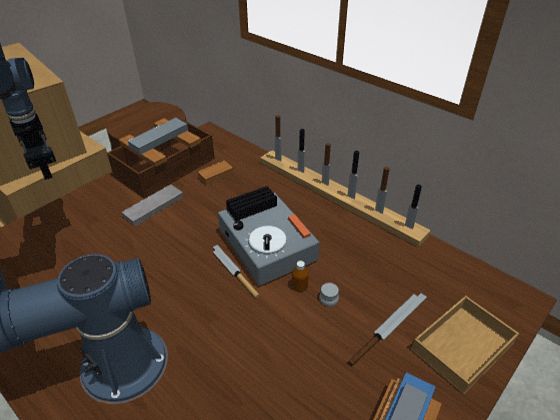

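View pics/wrist0.png

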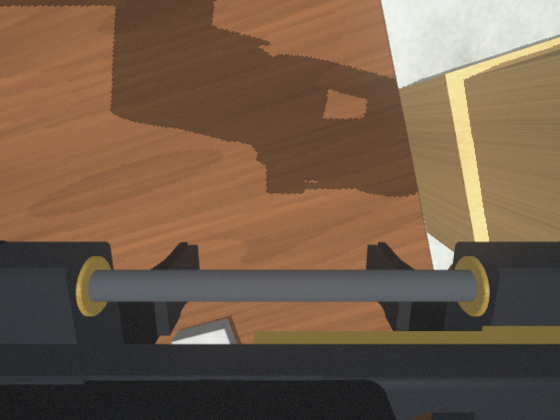

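The scene view shows the dial at about (285,190) and the side view shows it at about (267,240). The wrist view doesn't show the dial. Next I'll zoom in and measure.

```bash
cat > h.py <<'E'
import numpy as np,cv2
from rig import *
def topt(n,uv,z):
    m=camera_model(n);K=m["intrinsics"];P=m["pose"]
    uv=np.atleast_2d(np.array(uv,float))
    r=np.c_[(uv-K[[0,1],[2,2]])/K[0,0],np.ones(len(uv))]@P[:3,:3].T
    o=P[:3,3];return o+r*((z-o[2])/r[:,2])[:,None]
E
python3 - <<'E'
from h import *
for n,(u,v) in dict(scene=(287,195),side=(266,238)).items():
    p=cv2.imread(f"pics/{n}0.png")
    c=p[v-45:v+45,u-60:u+60];cv2.imwrite(f"pics/{n}0z.png",cv2.resize(c,None,fx=6,fy=6,interpolation=cv2.INTER_CUBIC))
    m=(p.min(2)>150).astype(np.uint8);m[:v-40]=0;m[v+40:]=0;m[:,:u-50]=0;m[:,u+50:]=0
    k,l,st,ce=cv2.connectedComponentsWithStats(m)
    i=1+np.argmax(st[1:,4]);print(n,st[i],ce[i])
    cs,_=cv2.findContours((l==i).astype(np.uint8),0,2)
    c=max(cs,key=len)
    h=cv2.convexHull(c)[:,0]+0.
    w=topt(n,h,0.104)
    (cx,cy),(a,b),t=cv2.fitEllipse(w[:,:2].astype(np.float32)*1000)
    print("disc",cx,cy,a,b)
E
```

```text
scene [ 237  167  100   68 3079] [281.97888925 201.85060084]
disc 522.2149658203125 -6.122798919677734 223.853515625 325.7218933105469
side [248 226  38  27 671] [267.09836066 237.97615499]
disc 501.58551025390625 -35.8125114440918 110.16053771972656 113.78511047363281
```

View pics/scene0z.png

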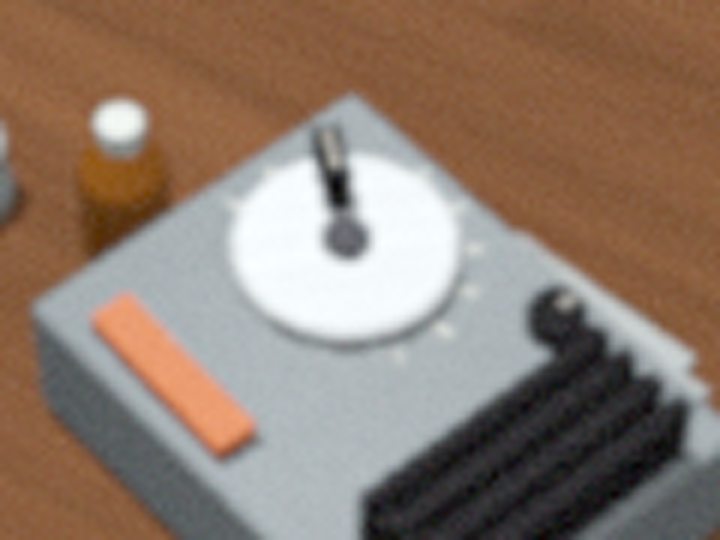

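View pics/side0z.png

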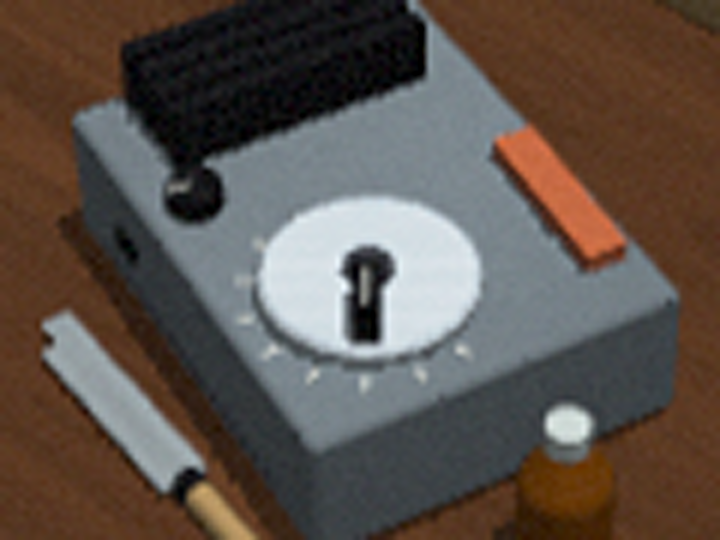

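```bash
python3 - <<'E'
from h import *
p=cv2.imread("pics/scene0.png");n="scene"
for th in(185,200,215):
    m=(p.min(2)>th).astype(np.uint8);m[:150]=0;m[240:]=0;m[:,:262]=0;m[:,310:]=0
    k,l,st,ce=cv2.connectedComponentsWithStats(m);i=1+np.argmax(st[1:,4])
    c=max(cv2.findContours((l==i).astype(np.uint8),0,2)[0],key=len)
    w=topt(n,cv2.convexHull(c)[:,0],0.104);print(th,st[i],cv2.fitEllipse(w[:,:2].astype(np.float32)*1000))
def cr(n,u,v,z):
    o=dict(scene=(227,150),side=(206,193))[n]
    return topt(n,(o[0]+(u+.5)/6-.5,o[1]+(v+.5)/6-.5),z)[0].round(4)
print("scene hub",cr("scene",347,235,.110),"line out",cr("scene",323,133,.130),"in",cr("scene",334,172,.130))
print("side hub",cr("side",370,262,.110),"line out",cr("side",361,305,.130),"in",cr("side",367,268,.130))
# ticks z=.09
ts=[(400,356),(445,331),(470,292),(475,248),(459,210),(425,171),(233,205),(268,170)]
T=np.array([cr("scene",*t,.09) for t in ts])
ts2=[(260,244),(244,281),(248,321),(272,352),(314,376),(364,383),(421,377),(463,351)]
T2=np.array([cr("side",*t,.09) for t in ts2])
for T in(T,T2):
    d=T[:,:2]-[.5016,-.0358];print(np.c_[T[:,:2],np.hypot(*d.T)*1000,np.degrees(np.arctan2(d[:,1],d[:,0]))].round(3))
print("stone corners side",[cr("side",*q,.104) for q in((497,143),(527,125),(625,240),(590,260))])
print("stone corners scene",[cr("scene",*q,.104) for q in((92,315),(128,292),(256,430),(220,450))])
print("knob",cr("side",193,190,.107),cr("scene",558,310,.107))
E
```

```text
185 [264 175  44  31 887] ((501.0335388183594, -34.620548248291016), (112.07593536376953, 125.93632507324219), 27.77924346923828)
200 [265 176  39  30 822] ((502.7049560546875, -35.71589660644531), (110.90457916259766, 114.46172332763672), 49.069522857666016)
215 [266 176  37  30 756] ((503.17242431640625, -35.431522369384766), (108.20986938476562, 110.52394104003906), 28.231576919555664)
scene hub [ 0.5031 -0.0343  0.11  ] line out [ 0.4686 -0.0686  0.13  ] in [ 0.4867 -0.0515  0.13  ]
side hub [ 0.5037 -0.0359  0.11  ] line out [ 0.4647 -0.0672  0.13  ] in [ 0.485  -0.0522  0.13  ]
[[ 5.39000e-01  1.70000e-02  6.48550e+01  5.43490e+01]
 [ 5.15000e-01  2.80000e-02  6.52750e+01  7.77950e+01]
 [ 4.89000e-01  2.70000e-02  6.39150e+01  1.01644e+02]
 [ 4.64000e-01  1.60000e-02  6.37650e+01  1.26133e+02]
 [ 4.47000e-01 -3.00000e-03  6.35930e+01  1.48634e+02]
 [ 4.34000e-01 -2.90000e-02  6.74140e+01  1.74467e+02]
 [ 5.02000e-01 -1.00000e-01  6.39060e+01 -8.91930e+01]
 [ 4.74000e-01 -9.70000e-02  6.65660e+01 -1.14024e+02]]
[[ 4.91000e-01  2.90000e-02  6.57600e+01  9.92760e+01]
 [ 4.67000e-01  1.60000e-02  6.26260e+01  1.23868e+02]
 [ 4.48000e-01 -5.00000e-03  6.15960e+01  1.50105e+02]
 [ 4.41000e-01 -2.90000e-02  6.11020e+01  1.73422e+02]
 [ 4.43000e-01 -5.50000e-02  6.17280e+01 -1.61682e+02]
 [ 4.56000e-01 -7.60000e-02  6.13540e+01 -1.38568e+02]
 [ 4.77000e-01 -9.40000e-02  6.33560e+01 -1.13044e+02]
 [ 5.03000e-01 -9.80000e-02  6.18210e+01 -8.85170e+01]]
stone corners side [array([ 0.6165, -0.0201,  0.104 ]), array([ 0.6375, -0.0225,  0.104 ]), array([ 0.6042, -0.1158,  0.104 ]), array([ 0.5816, -0.1119,  0.104 ])]
stone corners scene [array([ 0.6034, -0.1159,  0.104 ]), array([ 0.5831, -0.1087,  0.104 ]), array([ 0.6197, -0.0144,  0.104 ]), array([ 0.6379, -0.0227,  0.104 ])]
knob [0.4844 0.0694 0.107 ] [0.4879 0.0736 0.107 ]
```

The disc centre agrees across both views: about (0.5025, -0.0355), diameter about 112 mm. The ticks fit angles of 54°+24k up to 270°. The wing sits at about 222°, which is the third click, so four clicks clockwise takes it to 126°. I'll travel with the jaws shut.

arm_command(commands=[{"translation":[-0.4,-0.45,0],"dr":[0,0,0],"jaw":1},{"translation":[-0.83,-0.94,0],"dr":[0,0,0],"jaw":1},{"translation":[-0.83,-0.94,0],"dr":[0,0,0],"jaw":1},{"translation":[-0.83,-0.94,0],"dr":[0,0,0],"jaw":1},{"translation":[-0.83,-0.94,0],"dr":[0,0,0],"jaw":1},{"translation":[-0.83,-0.94,0],"dr":[0,0,0],"jaw":1},{"translation":[-0.83,-0.94,0],"dr":[0,0,0],"jaw":1},{"translation":[-0.83,-0.94,0],"dr":[0,0,0],"jaw":1},{"translation":[-0.83,-0.94,0],"dr":[0,0,0],"jaw":1},{"translation":[-0.83,-0.94,0],"dr":[0,0,0],"jaw":1},{"translation":[-0.83,-0.94,0],"dr":[0,0,0],"jaw":1},{"translation":[-0.83,-0.94,0],"dr":[0,0,0],"jaw":1}])

```text
time_s: 1.15
position: [0.3292, 0.2719, 0.2305]
tcp_rot: [[-0.959, 0.283, -0.0], [0.283, 0.959, -0.0], [0.0, -0.0, -1.0]]
force: [-0.3, -0.0, -0.5]
opening: 0.171
```

arm_command(commands=[{"translation":[-0.83,-0.94,0],"dr":[0,0,0],"jaw":1},{"translation":[-0.83,-0.94,0],"dr":[0,0,0],"jaw":1},{"translation":[-0.83,-0.94,0],"dr":[0,0,0],"jaw":1},{"translation":[-0.83,-0.94,0],"dr":[0,0,0],"jaw":1},{"translation":[-0.83,-0.94,0],"dr":[0,0,0],"jaw":1},{"translation":[-0.83,-0.94,0],"dr":[0,0,0],"jaw":1},{"translation":[-0.83,-0.94,0],"dr":[0,0,0],"jaw":1},{"translation":[-0.83,-0.94,0],"dr":[0,0,0],"jaw":1},{"translation":[-0.83,-0.94,0],"dr":[0,0,0],"jaw":1},{"translation":[-0.83,-0.94,0],"dr":[0,0,0],"jaw":1},{"translation":[-0.4,-0.45,0],"dr":[0,0,0],"jaw":1},{"translation":[0,0,0],"dr":[0,0,0.3],"jaw":1}])

```text
time_s: 2.15
position: [0.4703, -0.0279, 0.2306]
tcp_rot: [[-0.948, 0.317, 0.003], [0.317, 0.948, -0.002], [-0.003, -0.001, -1.0]]
force: [-0.6, 0.6, 0.2]
opening: 0.009
```

arm_command(commands=[{"translation":[0,0,0],"dr":[0,0,0.9],"jaw":1},{"translation":[0,0,0],"dr":[0,0,0.9],"jaw":1},{"translation":[0,0,0],"dr":[0,0,0.9],"jaw":1},{"translation":[0,0,0],"dr":[0,0,0.9],"jaw":1},{"translation":[0,0,0],"dr":[0,0,0.9],"jaw":1},{"translation":[0,0,0],"dr":[0,0,0.47],"jaw":1},{"translation":[0,0,0],"dr":[0,0,0],"jaw":1}])

```text
time_s: 2.73
position: [0.4678, -0.0243, 0.2304]
tcp_rot: [[-0.668, 0.744, -0.0], [0.744, 0.668, 0.0], [0.0, -0.0, -1.0]]
force: [0.2, 0.9, 0.8]
opening: 0.002
```

```bash
cat >> h.py <<'E'
def where():
    s=read_state();R=s["tcp_rot"];p=s["position"]
    print("t",s["time_s"],"p",p.round(4),"xang",np.degrees(np.arctan2(R[1,0],R[0,0])).round(2),"tilt",R[:2,2].round(4),"F",s["force"].round(2),"op",round(s["opening"],3))
    return s
def need(px,py,pz):
    s=where();d=(s["tcp_rot"].T@(np.array([px,py,pz])-s["position"]))/.025;print("units",d.round(2))
E
python3 - <<'E'
from h import *
need(.4937,-.0811,.2296)
for n in("wrist","side"):
    p,d=capture(n);cv2.imwrite(f"pics/{n}1.png",p[:,:,::-1])
E
```

```text
t 2.7333 p [ 0.4678 -0.0243  0.2304] xang 131.9 tilt [-0.0004  0.0002] F [0.23 0.94 0.81] op 0.002
units [-2.38 -0.74  0.03]
```

View pics/wrist1.png

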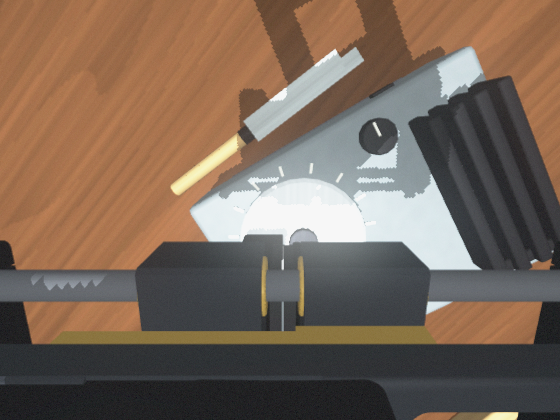

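View pics/side1.png

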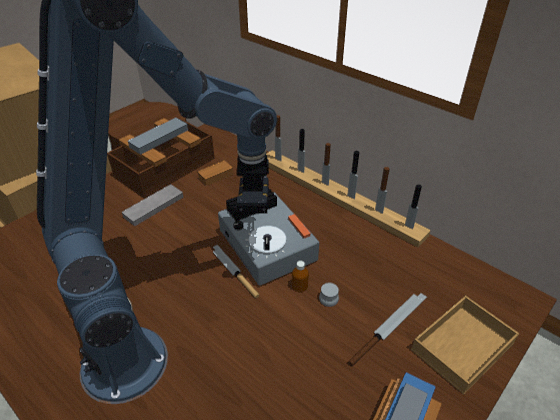

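The wrist view shows the hub at (303,238), the ticks around it and the knob at (378,135). I'll check the axis with this view.

```bash
python3 - <<'E'
from h import *
s=read_state();m=camera_model("wrist");K=m["intrinsics"];T=np.eye(4);T[:3,:3]=s["tcp_rot"];T[:3,3]=s["position"]
P=T@m["mount"]
def w(u,v,z):
    r=P[:3,:3]@[(u-K[0,2])/K[0,0],(v-K[1,2])/K[0,0],1];return (P[:3,3]+r*(z-P[2,3])/r[2])
print("hub",w(303,238,.110).round(4),"knob",w(378,136,.107).round(4))
for t in[(237,209),(255,187),(281,170),(310,168),(340,177),(360,197),(370,222)]:
    d=w(*t,.09)[:2]-[.5025,-.0355];print(np.hypot(*d).round(4),np.degrees(np.arctan2(d[1],d[0])).round(1))
need(.4937,-.0811,.2296)
E
```

```text
hub [ 0.4975 -0.0312  0.11  ] knob [0.4843 0.0722 0.107 ]
0.0657 -162.6
0.0641 174.2
0.0657 149.6
0.0646 127.0
0.065 102.3
0.0638 79.0
0.0633 55.8
t 2.8333 p [ 0.4678 -0.0243  0.2305] xang 132.03 tilt [-0.0003  0.0001] F [-0.3   0.28  0.03] op 0.004
units [-2.38 -0.75  0.03]
```

arm_command(commands=[{"translation":[-0.8,-0.25,0],"dr":[0,0,0],"jaw":1},{"translation":[-0.8,-0.25,0],"dr":[0,0,0],"jaw":1},{"translation":[-0.8,-0.25,0],"dr":[0,0,0],"jaw":1},{"translation":[0,0,0.9],"dr":[0,0,0],"jaw":1},{"translation":[0,0,0.9],"dr":[0,0,0],"jaw":1},{"translation":[0,0,0.6],"dr":[0,0,0],"jaw":1},{"translation":[0,0,0],"dr":[0,0,0],"jaw":1},{"translation":[0,0,0],"dr":[0,0,0],"jaw":1}])

```text
time_s: 3.5
position: [0.4936, -0.0814, 0.17]
tcp_rot: [[-0.669, 0.743, -0.002], [0.743, 0.669, 0.001], [0.002, -0.001, -1.0]]
force: [-0.2, 0.2, 0.5]
opening: 0.001
```

```bash
python3 - <<'E'
from h import *
need(.4937,-.0811,.120)
for n,(u,v) in dict(wrist=(290,250),scene=(287,185),side=(266,228)).items():
    p,d=capture(n);p=p[:,:,::-1]
    if n=="wrist": cv2.imwrite("pics/wrist2.png",p)
    else: cv2.imwrite(f"pics/{n}2z.png",cv2.resize(p[v-45:v+45,u-60:u+60],None,fx=6,fy=6,interpolation=cv2.INTER_CUBIC))
E
```

```text
t 3.5 p [ 0.4936 -0.0814  0.17  ] xang 131.99 tilt [-0.0021  0.0008] F [-0.19  0.22  0.54] op 0.001
units [0.   0.01 2.  ]
```

View pics/wrist2.png

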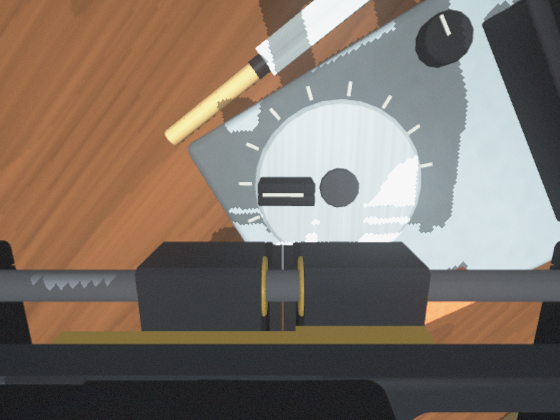

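View pics/scene2z.png

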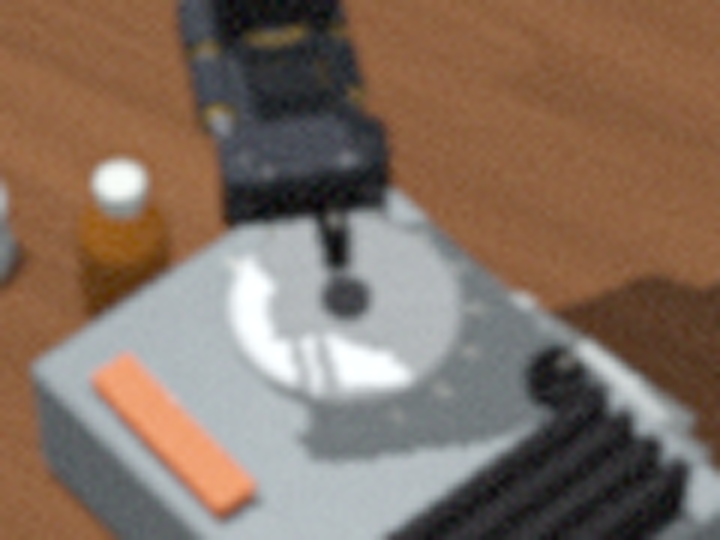

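View pics/side2z.png

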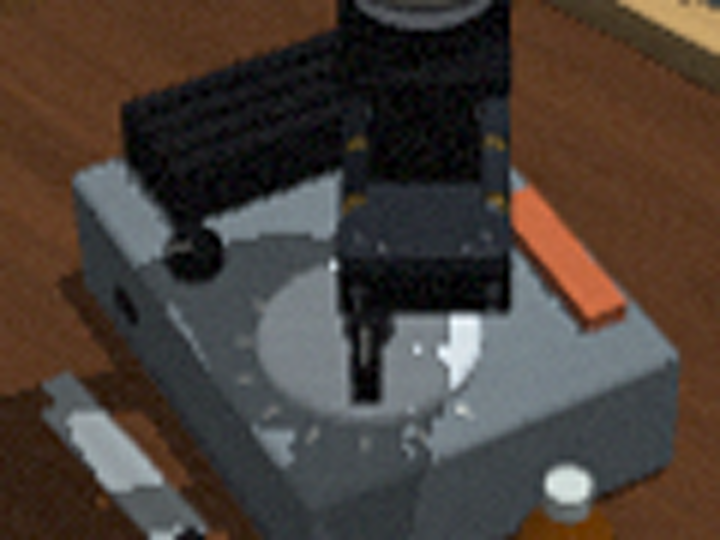

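The hub is at (340,187) and the wing's line at row 194 runs along tool y. The fingers sit behind it on the counter-clockwise side. I'll go down beside the wing.

arm_command(commands=[{"translation":[0,0,0.6],"dr":[0,0,0],"jaw":1},{"translation":[0,0,0.6],"dr":[0,0,0],"jaw":1},{"translation":[0,0,0.5],"dr":[0,0,0],"jaw":1},{"translation":[0,0,0.3],"dr":[0,0,0],"jaw":1},{"translation":[0,0,0],"dr":[0,0,0],"jaw":1}])

```text
time_s: 4.07
position: [0.4938, -0.0814, 0.1201]
tcp_rot: [[-0.669, 0.744, -0.001], [0.744, 0.669, 0.0], [0.001, -0.001, -1.0]]
force: [-0.3, -0.2, -0.4]
opening: 0.003
```

```bash
python3 - <<'E'
from h import *
where()
p,d=capture("wrist");cv2.imwrite("pics/wrist3.png",p[:,:,::-1])
E
```

```text
t 4.0667 p [ 0.4938 -0.0814  0.1201] xang 131.96 tilt [-0.0011  0.0004] F [-0.32 -0.16 -0.38] op 0.003
```

View pics/wrist3.png

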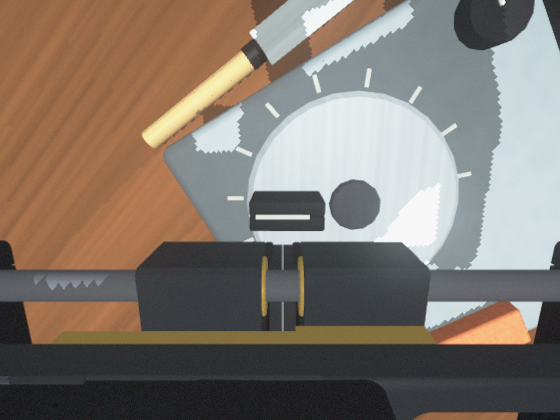

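The wing (250–325, row 210) is lined up with the fingers. I'll make contact, then push round the arc in 3° steps.

arm_command(commands=[{"translation":[0.12,0,0],"dr":[0,0,0],"jaw":1},{"translation":[0.12,0,0],"dr":[0,0,0],"jaw":1},{"translation":[0.12,0,0],"dr":[0,0,0],"jaw":1},{"translation":[0.08,0,0],"dr":[0,0,0],"jaw":1},{"translation":[0.078,-0.033,0],"dr":[0,0,0.5],"jaw":1},{"translation":[0.078,-0.033,0],"dr":[0,0,0.5],"jaw":1},{"translation":[0.078,-0.033,0],"dr":[0,0,0.5],"jaw":1},{"translation":[0.078,-0.033,0],"dr":[0,0,0.5],"jaw":1},{"translation":[0,0,0],"dr":[0,0,0],"jaw":1}])

```text
time_s: 4.87
position: [0.4798, -0.0699, 0.1211]
tcp_rot: [[-0.499, 0.867, 0.002], [0.867, 0.499, -0.002], [-0.002, 0.001, -1.0]]
force: [-0.0, -2.8, 1.5]
opening: 0.003
```

```bash
cat >> h.py <<'E'
def rel(c=(.5023,-.0353)):
    s=where();R=s["tcp_rot"];d=R.T@np.r_[s["position"][:2]-c,0]*1000
    print("c->p in tool mm (want -16.5,-37):",d[:2].round(1),"wing angle if flush",np.degrees(np.arctan2(R[1,0],R[0,0])).round(1)+90)
E
python3 - <<'E'
from h import *
rel()
p,d=capture("wrist");cv2.imwrite("pics/wrist4.png",p[:,:,::-1])
E
```

```text
t 4.8667 p [ 0.4798 -0.0699  0.1211] xang 119.94 tilt [ 0.0017 -0.0018] F [-0.04 -2.78  1.52] op 0.003
c->p in tool mm (want -16.5,-37): [-18.8 -36.7] wing angle if flush 209.9
```

View pics/wrist4.png

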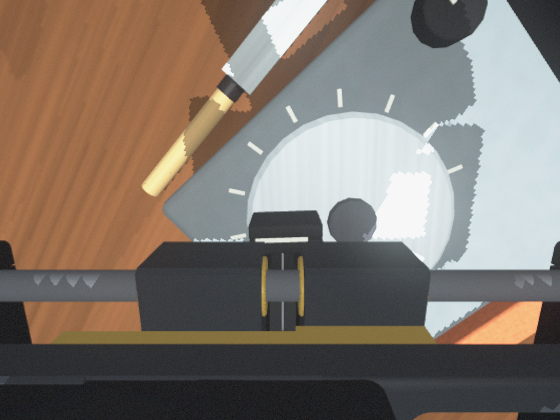

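Contact force is about 2.8 N, the wing lies flush at about 210°, and the tool offset is holding. I'll continue.

arm_command(commands=[{"translation":[0.079,-0.037,0],"dr":[0,0,0.5],"jaw":1},{"translation":[0.079,-0.037,0],"dr":[0,0,0.5],"jaw":1},{"translation":[0.079,-0.037,0],"dr":[0,0,0.5],"jaw":1},{"translation":[0.079,-0.037,0],"dr":[0,0,0.5],"jaw":1},{"translation":[0.079,-0.037,0],"dr":[0,0,0.5],"jaw":1},{"translation":[0.079,-0.037,0],"dr":[0,0,0.5],"jaw":1},{"translation":[0.079,-0.037,0],"dr":[0,0,0.5],"jaw":1},{"translation":[0.079,-0.037,0],"dr":[0,0,0.5],"jaw":1},{"translation":[0.079,-0.037,0],"dr":[0,0,0.5],"jaw":1},{"translation":[0.079,-0.037,0],"dr":[0,0,0.5],"jaw":1},{"translation":[0,0,0],"dr":[0,0,0],"jaw":1}])

```text
time_s: 5.83
position: [0.4644, -0.0523, 0.1206]
tcp_rot: [[0.001, 1.0, -0.001], [1.0, -0.001, 0.001], [0.001, -0.001, -1.0]]
force: [-0.4, 0.0, -0.5]
opening: 0.004
```

```bash
python3 - <<'E'
from h import *
rel()
p,d=capture("wrist");cv2.imwrite("pics/wrist5.png",p[:,:,::-1])
E
```

```text
t 5.8333 p [ 0.4644 -0.0523  0.1206] xang 89.96 tilt [-0.001  0.001] F [-0.42  0.01 -0.49] op 0.004
c->p in tool mm (want -16.5,-37): [-17.  -37.8] wing angle if flush 180.0
```

View pics/wrist5.png

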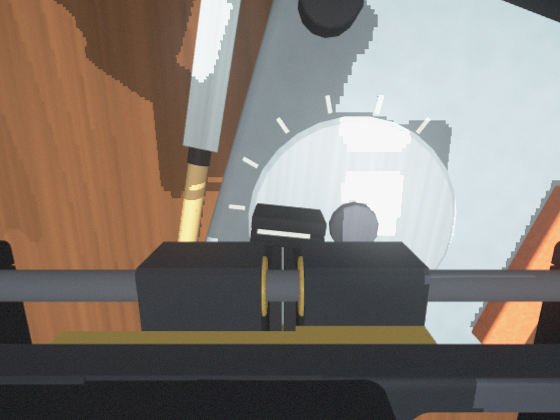

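Two clicks are done. The wing points at the 174° tick (237,207), six ticks from the end, and the force is near zero. I'll make the third click.

arm_command(commands=[{"translation":[0.079,-0.034,0],"dr":[0,0,0.5],"jaw":1},{"translation":[0.079,-0.034,0],"dr":[0,0,0.5],"jaw":1},{"translation":[0.079,-0.034,0],"dr":[0,0,0.5],"jaw":1},{"translation":[0.079,-0.034,0],"dr":[0,0,0.5],"jaw":1},{"translation":[0.079,-0.034,0],"dr":[0,0,0.5],"jaw":1},{"translation":[0.079,-0.034,0],"dr":[0,0,0.5],"jaw":1},{"translation":[0.079,-0.034,0],"dr":[0,0,0.5],"jaw":1},{"translation":[0.079,-0.034,0],"dr":[0,0,0.5],"jaw":1},{"translation":[0,0,0],"dr":[0,0,0],"jaw":1}])

```text
time_s: 6.63
position: [0.4612, -0.036, 0.1206]
tcp_rot: [[0.407, 0.914, -0.0], [0.914, -0.407, 0.0], [0.0, -0.0, -1.0]]
force: [-1.0, -0.3, -0.2]
opening: 0.006
```

```bash
python3 - <<'E'
from h import *
rel()
p,d=capture("wrist");cv2.imwrite("pics/wrist6.png",p[:,:,::-1])
E
```

```text
t 6.6333 p [ 0.4612 -0.036   0.1206] xang 66.01 tilt [-0.0002  0.0004] F [-1.   -0.33 -0.15] op 0.006
c->p in tool mm (want -16.5,-37): [-17.3 -37.3] wing angle if flush 156.0
```

View pics/wrist6.png

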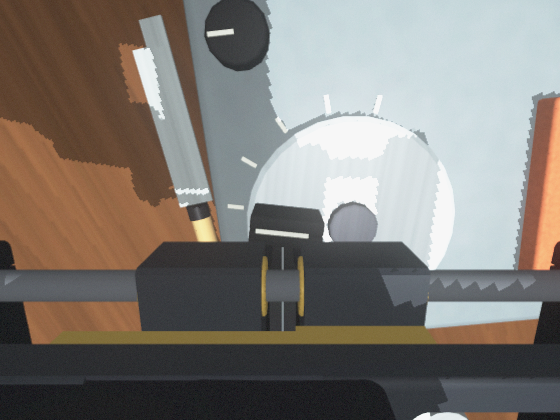

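That's three clicks: five ticks remain visible, with the wing at the 150° one. I'll make the fourth the same way.

arm_command(commands=[{"translation":[0.079,-0.034,0],"dr":[0,0,0.5],"jaw":1},{"translation":[0.079,-0.034,0],"dr":[0,0,0.5],"jaw":1},{"translation":[0.079,-0.034,0],"dr":[0,0,0.5],"jaw":1},{"translation":[0.079,-0.034,0],"dr":[0,0,0.5],"jaw":1},{"translation":[0.079,-0.034,0],"dr":[0,0,0.5],"jaw":1},{"translation":[0.079,-0.034,0],"dr":[0,0,0.5],"jaw":1},{"translation":[0.079,-0.034,0],"dr":[0,0,0.5],"jaw":1},{"translation":[0.079,-0.034,0],"dr":[0,0,0.5],"jaw":1},{"translation":[0,0,0],"dr":[0,0,0],"jaw":1}])

```text
time_s: 7.43
position: [0.4649, -0.0195, 0.1206]
tcp_rot: [[0.743, 0.67, 0.0], [0.67, -0.743, 0.0], [0.0, 0.0, -1.0]]
force: [0.3, -0.7, 0.5]
opening: 0.006
```

```bash
python3 - <<'E'
from h import *
rel()
p,d=capture("wrist");cv2.imwrite("pics/wrist7.png",p[:,:,::-1])
E
```

```text
t 7.4333 p [ 0.4649 -0.0195  0.1206] xang 42.03 tilt [0.0002 0.0001] F [ 0.33 -0.67  0.53] op 0.006
c->p in tool mm (want -16.5,-37): [-17.2 -36.8] wing angle if flush 132.0
```

View pics/wrist7.png

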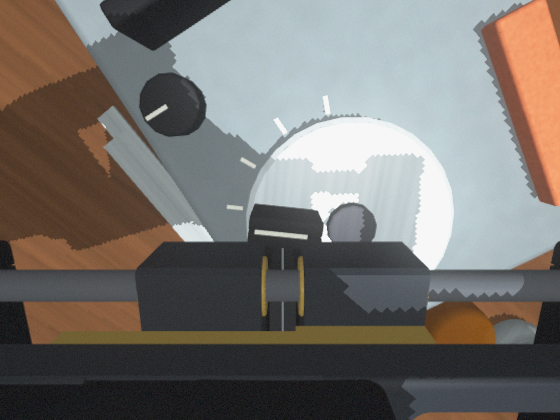

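The wing is now at the 126° tick, with four ticks left visible: (235,207), (248,162), (280,126), (326,104). I'll back off tangentially, rise, and move clear so the fixed cameras can see the dial.

arm_command(commands=[{"translation":[-0.3,0,0],"dr":[0,0,0],"jaw":1},{"translation":[-0.3,0,0],"dr":[0,0,0],"jaw":1},{"translation":[0,0,-0.8],"dr":[0,0,0],"jaw":1},{"translation":[0,0,-1],"dr":[0,0,0],"jaw":1},{"translation":[0,0,-1],"dr":[0,0,0],"jaw":1},{"translation":[0,0,-1],"dr":[0,0,0],"jaw":1},{"translation":[0,0,-1],"dr":[0,0,0],"jaw":1},{"translation":[0,0,-1],"dr":[0,0,0],"jaw":1},{"translation":[0,-1,0],"dr":[0,0,0],"jaw":1},{"translation":[0,-1,0],"dr":[0,0,0],"jaw":1},{"translation":[0.3,-1,0],"dr":[0,0,0],"jaw":1},{"translation":[0.6,-1,0],"dr":[0,0,0],"jaw":1}])

```text
time_s: 8.48
position: [0.4008, 0.0594, 0.2654]
tcp_rot: [[0.745, 0.667, -0.002], [0.667, -0.745, -0.0], [-0.002, -0.001, -1.0]]
force: [0.5, -0.3, 0.3]
opening: 0.006
```

arm_command(commands=[{"translation":[0.6,-1,0],"dr":[0,0,0],"jaw":1},{"translation":[0.6,-1,0],"dr":[0,0,0],"jaw":1},{"translation":[0.6,-1,0],"dr":[0,0,0],"jaw":1},{"translation":[0.6,-1,0],"dr":[0,0,0],"jaw":1},{"translation":[0.6,-1,0],"dr":[0,0,0],"jaw":1},{"translation":[0.6,-1,0],"dr":[0,0,0],"jaw":1},{"translation":[0,0,0],"dr":[0,0,0],"jaw":1},{"translation":[0,0,0],"dr":[0,0,0],"jaw":1}])

```text
time_s: 9.15
position: [0.3691, 0.2316, 0.2652]
tcp_rot: [[0.741, 0.671, -0.001], [0.671, -0.741, -0.001], [-0.001, 0.0, -1.0]]
force: [0.4, 0.6, -0.6]
opening: 0.007
```

```bash
python3 - <<'E'
from h import *
where()
for n,(u,v) in dict(scene=(287,195),side=(266,238)).items():
    p,d=capture(n);p=p[:,:,::-1]
    cv2.imwrite(f"pics/{n}8.png",p)
    cv2.imwrite(f"pics/{n}8z.png",cv2.resize(p[v-45:v+45,u-60:u+60],None,fx=6,fy=6,interpolation=cv2.INTER_CUBIC))
    print(n,np.abs(p.astype(int)-cv2.imread(f"pics/{n}0.png")).max(2).mean())
E
```

```text
t 9.15 p [0.3691 0.2316 0.2652] xang 42.17 tilt [-0.0008 -0.0008] F [ 0.43  0.59 -0.56] op 0.007
scene 11.485420918367346
side 11.60609693877551
```

View pics/scene8z.png

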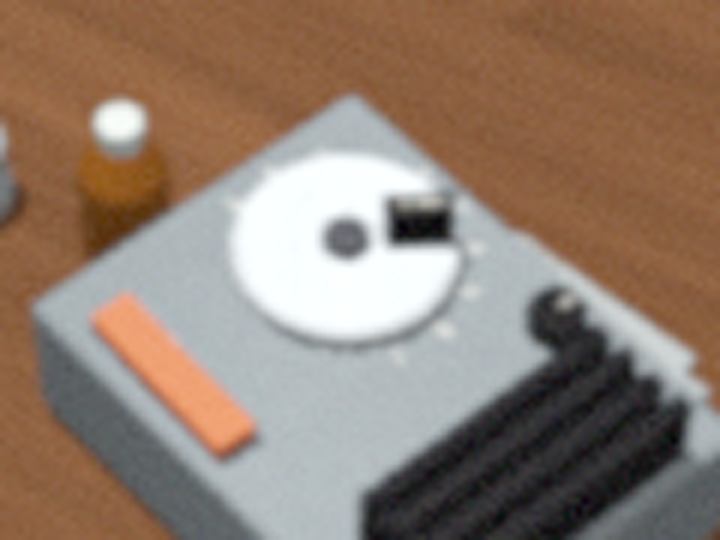

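View pics/side8z.png

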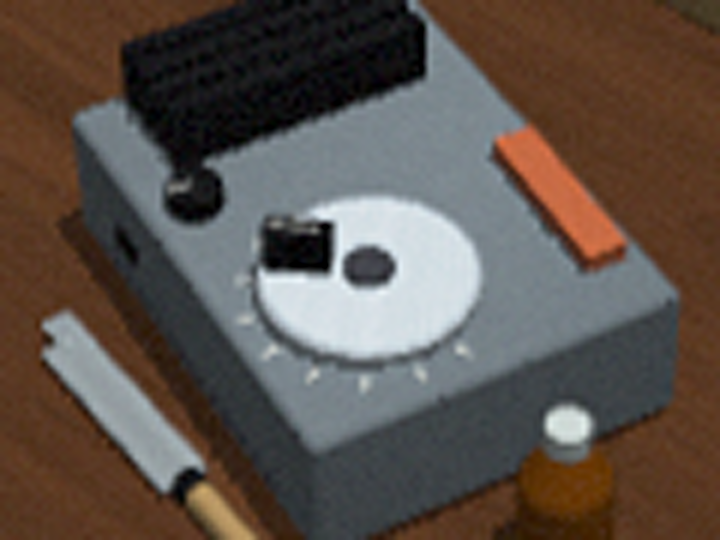

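View pics/scene8.png

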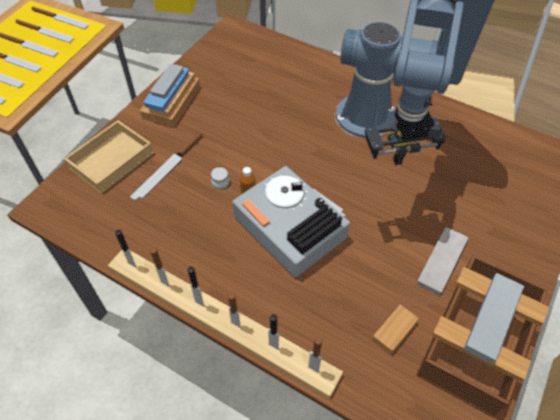

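```bash
python3 - <<'E'
from h import *
for n,o,pts in(("scene",(227,150),[(397,203),(442,200)]),("side",(206,193),[(270,217),(320,225)])):
    w=np.array([topt(n,(o[0]+(u+.5)/6-.5,o[1]+(v+.5)/6-.5),.13)[0] for u,v in pts])
    d=w[:,:2]-[.5023,-.0353];print(n,w.round(3).tolist(),np.hypot(*d.T).round(3),np.degrees(np.arctan2(d[:,1],d[:,0])).round(1))
hand_in()
E
```

```text
scene [[0.488, -0.016, 0.13], [0.475, 0.002, 0.13]] [0.024 0.046] [127.5 126.8]
side [[0.479, 0.008, 0.13], [0.492, -0.014, 0.13]] [0.049 0.023] [117.9 117. ]
the job is handed in; nothing more can be done
```

I pushed the dial's wing clockwise with the closed fingertips, four clicks on from its third click at about 222°. It rested at about 126° when I handed in. I then backed the hand off, raised it and moved it well clear.

- **Click count:** the wrist view confirmed clicks two, three and four against the ticks. After the fourth, the wing pointed at the 126° tick, four clicks on.
- **Final wing angle:** the scene camera's last measurement gave 127°. The side camera gave about 117.5°, which disagrees by around 9°. I put that down to hand-read pixels on a blurred wing-top line, but didn't recheck. Both readings are nearest the 126° click.
- **Forces and surroundings:** the highest contact force I read was about 3 N, and with the hand clear it was near zero. The knob, stick stone, petty knife and bottle look unchanged in the before and after close-ups, and the other things look in place in the wide view. The job took about 9 s.

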